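# Pack the delivery tray

### The job

Pack the grey four-pocket tray for delivery: stand one of the two small vials in each of its two narrow pockets and one of the two small jars in each of its two wide pockets, all upright on the pocket floor. The bigger vial and the bigger jar look like them but do not belong: leave those two standing where they are.

Things in the scene. Friction and masses are not known exactly. Their poses are not given: they have to be found in the camera images.
- tray: low grey tray, fixed, any yaw; 264 mm (its x) by 83 mm (its y), walls 26 mm high, a steel grip at each end. Origin: centre of underside, on the table. One row of open pockets at y = 0, floor 4 mm up, 73 mm wide in y: two narrow (48 mm in x) centred at x = -103 and -51 mm, two wide (73 mm in x) at x = +13.5 and +90.5 mm.
- vial_a_mid (a point): small white screw-cap vial with a pale green cap, upright, 31 mm in diameter, 62 mm tall. The point is its centre, 31 mm above its base; z is its own axis, up. Weighs about 30 g. Its upper half (about 44 mm up) is best gripped, so that the fingers stay above the tray's walls. Twin of the other small vial.
- vial_b_mid (a point): small white screw-cap vial with a pale green cap, upright, 31 mm in diameter, 62 mm tall. The point is its centre, 31 mm above its base; z is its own axis, up. Weighs about 30 g. Its upper half (about 44 mm up) is best gripped, so that the fingers stay above the tray's walls. Twin of the other small vial.
- jar_a_mid (a point): small amber jar with a black screw lid, upright, 52 mm in diameter, 64 mm tall with the lid. The point is its centre, 32 mm above its base, on the round body; z is its own axis, up. Weighs about 90 g. Body 52 mm wide up to about 35 mm, then a sloping shoulder; the lid (47 mm wide, 48 to 64 mm above the base, fixed) is a good grip, about 50 mm up. Twin of the other small jar.
- jar_b_mid (a point): small amber jar with a black screw lid, upright, 52 mm in diameter, 64 mm tall with the lid. The point is its centre, 32 mm above its base, on the round body; z is its own axis, up. Weighs about 90 g. Body 52 mm wide up to about 35 mm, then a sloping shoulder; the lid (47 mm wide, 48 to 64 mm above the base, fixed) is a good grip, about 50 mm up. Twin of the other small jar.
- large_vial_mid (a point): look-alike to leave alone: larger white screw-cap vial with a pale green cap, upright and loose, 44 mm in diameter, 88 mm tall. The point is its centre, 44 mm above its base; z is its own axis, up.
- large_jar_mid (a point): look-alike to leave alone: larger amber jar with a black screw lid, upright and loose, 72 mm in diameter, 90 mm tall. The point is its centre, 45 mm above its base; z is its own axis, up.
Not all that is in view belongs to the job. Leave any pink or yellow look-alike of the part that bears vial_a_mid alone.

How it is judged:
At the end, for the whole second after the job is handed in: A small vial in each narrow pocket, a small jar in each wide one: centre within 12 mm of the pocket's along the tray, 24 mm across, 6 mm in height, upright within 0.12 rad, at rest. Larger vial and jar upright, within 25 mm of their starts ((((x of vial_a_mid in the frame of tray between -0.115 and -0.091 m and y of vial_a_mid in the frame of tray between -0.024 and 0.024 m and z of vial_a_mid in the frame of tray between 0.029 and 0.041 m and angle between vial_a_mid's own z axis and vertical below 0.12 rad) and (x of vial_b_mid in the frame of tray between -0.063 and -0.039 m and y of vial_b_mid in the frame of tray between -0.024 and 0.024 m and z of vial_b_mid in the frame of tray between 0.029 and 0.041 m and angle between vial_b_mid's own z axis and vertical below 0.12 rad)) or ((x of vial_a_mid in the frame of tray between -0.063 and -0.039 m and y of vial_a_mid in the frame of tray between -0.024 and 0.024 m and z of vial_a_mid in the frame of tray between 0.029 and 0.041 m and angle between vial_a_mid's own z axis and vertical below 0.12 rad) and (x of vial_b_mid in the frame of tray between -0.115 and -0.091 m and y of vial_b_mid in the frame of tray between -0.024 and 0.024 m and z of vial_b_mid in the frame of tray between 0.029 and 0.041 m and angle between vial_b_mid's own z axis and vertical below 0.12 rad))) and (((x of jar_a_mid in the frame of tray between 0.0015 and 0.0255 m and y of jar_a_mid in the frame of tray between -0.024 and 0.024 m and z of jar_a_mid in the frame of tray between 0.03 and 0.042 m and angle between jar_a_mid's own z axis and vertical below 0.12 rad) and (x of jar_b_mid in the frame of tray between 0.0785 and 0.1025 m and y of jar_b_mid in the frame of tray between -0.024 and 0.024 m and z of jar_b_mid in the frame of tray between 0.03 and 0.042 m and angle between jar_b_mid's own z axis and vertical below 0.12 rad)) or ((x of jar_a_mid in the frame of tray between 0.0785 and 0.1025 m and y of jar_a_mid in the frame of tray between -0.024 and 0.024 m and z of jar_a_mid in the frame of tray between 0.03 and 0.042 m and angle between jar_a_mid's own z axis and vertical below 0.12 rad) and (x of jar_b_mid in the frame of tray between 0.0015 and 0.0255 m and y of jar_b_mid in the frame of tray between -0.024 and 0.024 m and z of jar_b_mid in the frame of tray between 0.03 and 0.042 m and angle between jar_b_mid's own z axis and vertical below 0.12 rad))) and linear speed of each of vial_a, vial_b, jar_a, jar_b below 0.02 m/s and angular speed of each of vial_a, vial_b, jar_a, jar_b below 0.2 rad/s and distance of each of large_vial_mid, large_jar_mid from where it was at the start of the episode below 0.025 m and angle between each of large_vial_mid, large_jar_mid's own z axis and vertical below 0.12 rad); the robot touches nothing.
It fails at once if the larger vial is pushed over 25 mm away, lifted or knocked over (distance of large_vial_mid from where it was at the start of the episode above 0.025 m or angle between large_vial_mid's own z axis and vertical above 0.4 rad).
It fails at once if the larger jar is pushed over 25 mm away, lifted or knocked over (distance of large_jar_mid from where it was at the start of the episode above 0.025 m or angle between large_jar_mid's own z axis and vertical above 0.4 rad).
It also fails if it takes over 109 s, if anything falls off the work surface, if the arm or the gripper's body presses on something with over 40 N, if the wrist force passes 120 N, or if a joint passes its speed limit or range.

### The arm

A 6-joint arm with a two-finger parallel gripper is mounted at the origin on a cart in front of the work surface, level with it; the furniture and walls round the work are solid. World frame = base frame: x ahead of the robot, y to its left, z up, the work surface at z = 0. Lengths are in m, angles in rad, forces in N, time in s.
With the tool pointing down it reaches from about 0.35 to 0.85 m from the base axis. Payload 8.1 kg.
Tool frame: the origin (TCP) lies at the very end of the fingers, on their centre line; the grasp point (between the pads) lies 19 mm behind it; z points along the fingers, y is the direction in which the jaws open and shut (so a half turn about z gives the same grasp; the last joint's range is limited). The gripper opens to 93 mm and grips with 3 to 60 N. Pads are 15 mm wide; open, the fingers measure 128 mm over their backs; the gripper's body (75 mm by 188 mm) begins 65 mm behind the grasp point.
Start: joints at [-1.386, 0.13, 1.488, -0, 1.523, -0.085], TCP at [0.16, -0.578, 0.219] pointing down, gripper open.
Joint ranges: [-2.96, 2.96], [-0.89, 2.26], [0.02, 2.5], [-1.34, 4.48], [0, 2.73], [-2.66, 2.66]. Speed limits (rad/s): [2.39, 2.39, 2.79, 3.14, 3.14, 3.14].

### API

Orientations are given as a rotation vector (axis times angle).
In Python, from plant import robot gives the robot as it stands.
- The arm moves only by the shell command python3 -m pendant 'ROWS' [OPENING] [FORCE]. ROWS is JSON, a list of rows, each an object with "delta_pos": the shift along the tool's x, y, z in m, a list of three; "spin": the turn about the tool's z in rad. In form: [{"delta_pos": [dx, dy, dz], "spin": spin}, ...]. A call has 1 to 10 rows; each row is the pose to reach, as a shift and turn from the pose measured when the call began, along the tool's axes at that moment; what a row does not reach only later rows make up. A row lasts 1/10 s, in which the tool goes at most 50 mm and 8.59 degrees, less where a joint would pass 70% of its speed; a pose out of reach is approached as far as the arm can. A call with a gripper value outside its range is refused whole. OPENING is the closure, from -1 (fully open) to 1 (shut), set as the call begins (- or left out, the last holds). The fingers move at their own pace and stop on an object; FORCE is the grip in N (left out, the last holds). Time passes only in rows, so rows that repeat a pose let the fingers close. It gives the time, the measured TCP pose, the force and the opening at its end, in the units of the state.
- robot.read_state(): the state, without advancing time (a new reading comes with each control period).
- robot.read_camera(name): name is "side" or "top" or "wrist"; returns a dict with "color" (384x512x3 uint8, blue, green, red), "camera_matrix" (3x3 intrinsics, pixels), "R" (3x3) and "t" (3): a world point X has camera coordinates R X + t. Camera axes: x right, y down, z forward; pixel columns grow to the right and rows downward; lengths in m; the calibration is good to about 2 mm. A picture is of the moment at which its call begins. There is no depth.
- robot.close_job(): hands the job in, once; it reports no verdict.
Trained networks look in the newest picture that a camera, given by its name, has taken for a name from the list of things; names that differ only in an ending like _2 or _b are one class to them, and where a whole thing is asked for, a point or a joint stands for the part that bears it (a point fixed in the world has none). Each returns a list of dicts, best first, with "score" (0 to 1); they miss things now and then, are a little off and sometimes report something else, mostly with a low value. They report only what shows in the picture. A call takes as long as a camera call. They do not tell look-alikes from the thing itself.
- robot.outline_of(camera, label): "mask" (384x512 bool, what is visible of it).
- robot.mark_of(camera, label): "location" ([x, y, z] in m, in the coordinates of the camera as it stood for that picture, good to about 4 mm: a listed point, or the origin of a listed thing).
The state is a dict: "t": time; "q": joint angles; "dq": joint speeds; "joint_torque": joint torques, N m; "tool_pos": TCP position; "orientation": TCP orientation; "force": force on the tool from outside, world axes, zero at the start; "wrist_torque": the same for the moment, N m; "opening": finger opening in m.
Only numpy, scipy, OpenCV 4.12 (cv2) and the standard library are available. Lean on these libraries where they do the work, as an engineer would, in place of code of your own. Each camera call takes 0.05 s, during which the arm holds its last target.

## Working session

There is one attempt and no reset: what is moved stays moved. The work goes in short steps, Python scripts to look and compute and a shell command to move; the robot and the scene stay as the last step left them, time stands still between calls to the robot, and variables do not carry over. Pictures are saved under pics/ and viewed, and the job is handed in when it is done.

```bash
ls; mkdir -p pics; python3 - <<'E'
from plant import robot
import cv2
s=robot.read_state();print(s)
for c in ["side","top","wrist"]:
    r=robot.read_camera(c);cv2.imwrite(f"pics/{c}0.png",r["color"]);print(c,r["camera_matrix"].tolist(),r["R"].round(3).tolist(),r["t"].round(3).tolist())
E
```

```text
pics
{'t': 0.0, 'q': array([-1.38641482e+00,  1.31140064e-01,  1.48924634e+00, -2.24831560e-05,
        1.52301004e+00, -8.53863013e-02]), 'dq': array([-9.00187561e-04, -8.28946480e-04, -3.01799061e-04,  1.00022381e-03,
       -1.20434803e-03, -9.18304434e-05]), 'joint_torque': array([ 1.70545940e-03, -5.59827840e+01, -4.91761672e+01,  7.72053329e-02,
        3.49314837e-02, -1.42432259e-04]), 'tool_pos': array([ 0.15982287, -0.57774164,  0.21761815]), 'orientation': array([-3.11127306e+00, -4.22226110e-01,  1.75319166e-04]), 'force': array([ 0.00370392, -1.0315943 ,  0.02950048]), 'wrist_torque': array([-0.09923709,  0.03529661, -0.02268382]), 'opening': 0.09283069577470435}
side [[364.38663581533444, 0.0, 249.50532413552557], [0.0, 364.38663581533444, 189.59778415988384], [0.0, 0.0, 1.0]] [[0.871, -0.49, -0.024], [-0.196, -0.302, -0.933], [0.45, 0.818, -0.359]] [-0.441, 0.147, 0.915]
top [[413.36602071077067, 0.0, 256.36390211949083], [0.0, 413.36602071077067, 185.76606618672426], [0.0, 0.0, 1.0]] [[-0.014, -1.0, -0.011], [-0.998, 0.015, -0.061], [0.061, 0.01, -0.998]] [0.005, 0.468, 1.35]
wrist [[287.8715878676873, 0.0, 256.86448498158427], [0.0, 287.8715878676873, 190.9617903018196], [0.0, 0.0, 1.0]] [[0.267, -0.964, -0.002], [-0.922, -0.256, 0.291], [-0.281, -0.076, -0.957]] [-0.598, -0.035, 0.393]
```

View pics/side0.png

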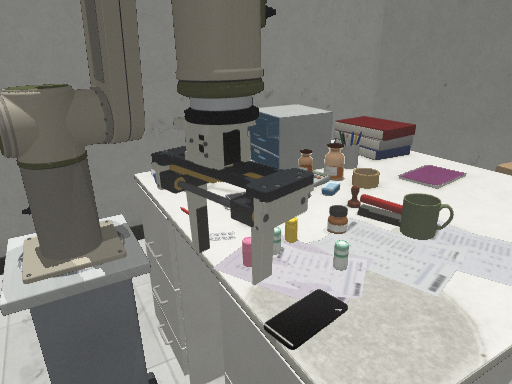

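View pics/top0.png

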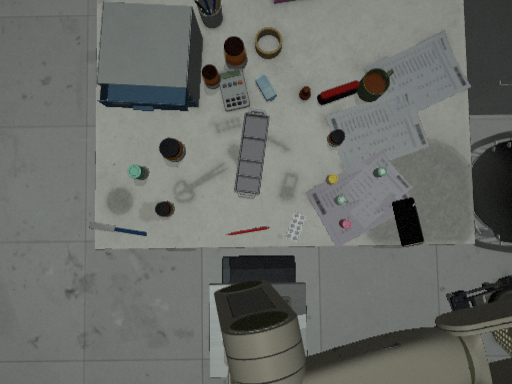

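```bash
cat > h.py <<'E'
import numpy as np, cv2
from plant import robot
def toworld(r,p): return r["R"].T@(np.array(p)-r["t"])
def pixz(r,u,v,z):
    K=r["camera_matrix"];d=r["R"].T@np.linalg.inv(K)@np.array([u,v,1.]);o=-r["R"].T@r["t"]
    return o+d*(z-o[2])/d[2]
def proj(r,X):
    c=r["camera_matrix"]@(r["R"]@np.array(X)+r["t"]);return c[:2]/c[2]
E
python3 - <<'E'
from h import *
for c in ["top","side"]:
    r=robot.read_camera(c)
    for l in ["tray","vial_a_mid","jar_a_mid","large_vial_mid","large_jar_mid"]:
        for m in robot.mark_of(c,l):
            X=toworld(r,m["location"]);print(c,l,round(m["score"],2),X.round(3),proj(r,X).round(0))
E
```

```text
top tray 0.59 [0.577 0.012 0.001] [252. 154.]
top vial_a_mid 0.68 [ 0.417 -0.271  0.028] [339. 200.]
top vial_a_mid 0.62 [ 0.485 -0.244  0.029] [330. 179.]
top vial_a_mid 0.59 [ 0.341 -0.285  0.034] [345. 224.]
top jar_a_mid 0.67 [0.394 0.303 0.034] [163. 210.]
top large_vial_mid 0.48 [0.514 0.384 0.046] [137. 173.]
top large_jar_mid 0.7 [0.589 0.268 0.045] [173. 149.]
top large_jar_mid 0.53 [ 0.62  -0.266  0.031] [336. 138.]
side vial_a_mid 0.67 [ 0.487 -0.247  0.024] [290. 231.]
side vial_a_mid 0.65 [ 0.342 -0.285  0.031] [247. 251.]
side vial_a_mid 0.45 [ 0.42  -0.276  0.025] [274. 242.]
side jar_a_mid 0.65 [ 0.512 -0.407  0.028] [342. 255.]
```

```bash
python3 - <<'E'
from h import *
r=robot.read_camera("top");im=r["color"]
cv2.imwrite("pics/c1.png",cv2.resize(im[90:250,110:260],None,fx=3.7,fy=3.7,interpolation=cv2.INTER_CUBIC))
cv2.imwrite("pics/c2.png",cv2.resize(im[110:250,290:430],None,fx=4,fy=4,interpolation=cv2.INTER_CUBIC))
E
```

```text
(no output)
```

View pics/c1.png

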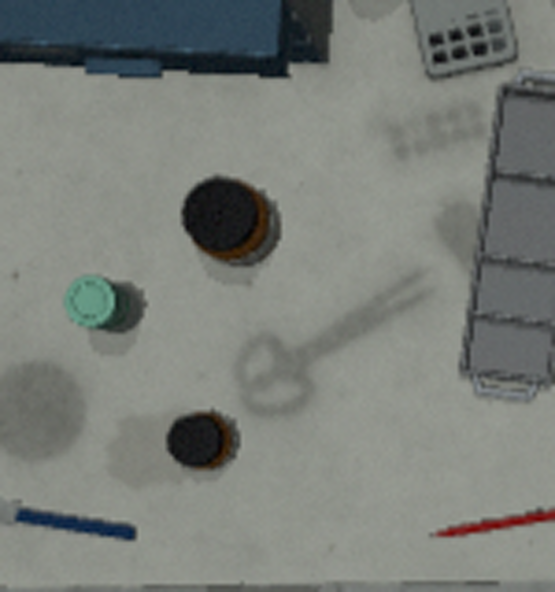

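View pics/c2.png

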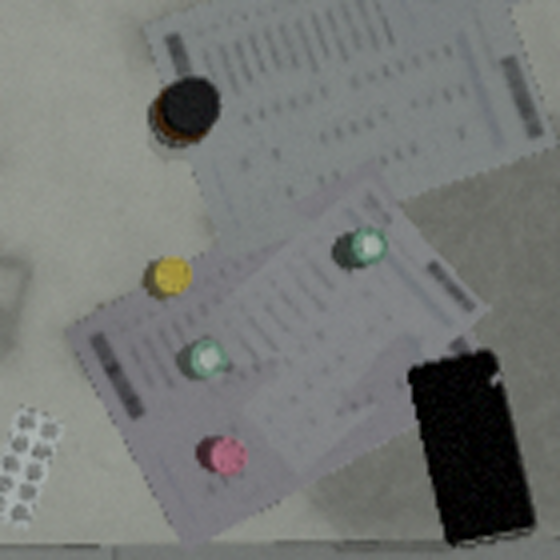

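Candidates (top picture): green vials at (341,199) and (381,171) are small. The yellow (333,179) and pink (346,224) ones are decoys, and the green one at (134,171) is the large vial. Jars at (163,209) and (337,137) have small lids; (171,149) is the large jar. The tray's narrow pockets face the robot. Next I'll measure precisely.

```bash
python3 - <<'E'
from h import *
r=robot.read_camera("top");im=r["color"];hsv=cv2.cvtColor(im,cv2.COLOR_BGR2HSV)
def comp(mask,u,v,w):
    m=np.zeros(mask.shape,np.uint8);m[v-w:v+w,u-w:u+w]=mask[v-w:v+w,u-w:u+w]
    n,l,s,c=cv2.connectedComponentsWithStats(m)
    i=1+np.argmax(s[1:,4]);pts=np.argwhere(l==i)[:,::-1].astype(np.float32)
    return s[i],c[i],cv2.minEnclosingCircle(pts)
g=((hsv[...,0]>60)&(hsv[...,0]<95)&(hsv[...,1]>50)).astype(np.uint8)
b=(im.max(2)<45).astype(np.uint8)
for n,mk,u,v,z in [("va",g,341,199,.062),("vb",g,381,171,.062),("LV",g,134,171,.088),("ja",b,163,209,.064),("jb",b,337,137,.064),("LJ",b,171,149,.09)]:
    s,c,(ce,rad)=comp(mk,u,v,16)
    print(n,s,c.round(1),np.round(ce,1),"ctr",pixz(r,*ce,z).round(4),pixz(r,*c,z).round(4),"diam",round(2*rad*(1.35-z)/413,4))
o=robot.outline_of("top","tray")
for d in o[:2]:
    m=d["mask"].astype(np.uint8);print(d["score"],m.sum())
    cs,_=cv2.findContours(m,cv2.RETR_EXTERNAL,cv2.CHAIN_APPROX_NONE);cc=max(cs,key=cv2.contourArea)
    R=cv2.minAreaRect(cc);box=cv2.boxPoints(R);W=np.array([pixz(r,*p,.026) for p in box])
    print(R,W.round(4).tolist(),W.mean(0),[np.linalg.norm(W[i]-W[i-1]).round(4) for i in range(4)])
c=cv2.resize(im[100:205,215:290],None,fx=5.6,fy=5.6,interpolation=cv2.INTER_CUBIC);cv2.imwrite("pics/tray.png",c)
E
```

```text
va [337 195  10   9  32] [341.4 199.5] [341.5 199.5] ctr [ 0.4177 -0.2719  0.062 ] [ 0.4177 -0.2715  0.062 ] diam 0.0282
vb [377 167  10   9  51] [381.2 171.1] [381.5 171. ] ctr [ 0.5064 -0.4012  0.062 ] [ 0.506  -0.4003  0.062 ] diam 0.0307
LV [127 165  18  14 187] [135.4 171.6] [135.6 172. ] ctr [0.5127 0.3755 0.088 ] [0.514  0.3763 0.088 ] diam 0.0528
ja [155 202  16  14 171] [162.8 208.6] [162.6 208.2] ctr [0.3984 0.2964 0.064 ] [0.3968 0.2957 0.064 ] diam 0.0476
jb [330 130  15  14 160] [336.9 136.3] [337. 136.] ctr [ 0.6206 -0.2625  0.064 ] [ 0.6196 -0.2623  0.064 ] diam 0.0452
LJ [160 139  20  19 310] [169.4 147.8] [169.3 147.7] ctr [0.5875 0.2689 0.09  ] [0.5871 0.2687 0.09  ] diam 0.0613
0.77 2163
((251.61541748046875, 153.07691955566406), (26.543434143066406, 88.80886840820312), 7.125016689300537) [[0.4368, 0.0749, 0.026], [0.7282, 0.0352, 0.026], [0.7157, -0.0518, 0.026], [0.4248, -0.0111, 0.026]] [0.57639088 0.011792   0.026     ] [np.float64(0.0868), np.float64(0.2941), np.float64(0.0879), np.float64(0.2937)]
```

View pics/tray.png

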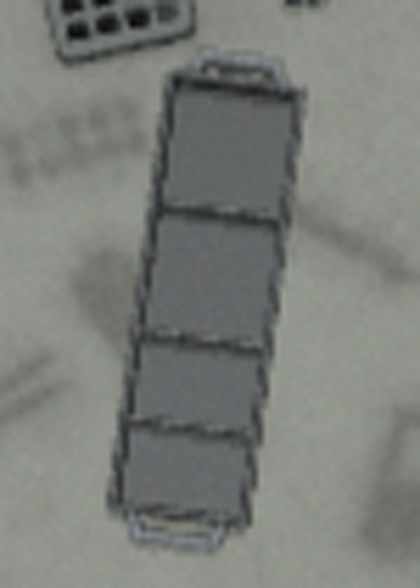

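```bash
cat >> h.py <<'E'
from scipy.spatial.transform import Rotation as Ro
def go(x,y,z):
    s=robot.read_state();R=Ro.from_rotvec(s["orientation"]).as_matrix()
    print("t",round(s["t"],2),"tcp",s["tool_pos"].round(4),"yaw",np.degrees(np.arctan2(R[1,0],R[0,0])).round(1),"open",round(s["opening"],4),"delta",(R.T@(np.array([x,y,z])-s["tool_pos"])).round(4))
E
python3 -c "
from h import *
go(.507,-.402,.16)"
python3 -m pendant '[{"delta_pos":[0.381,-0.077,0.058],"spin":0.408},{"delta_pos":[0.381,-0.077,0.058],"spin":0.408},{"delta_pos":[0.381,-0.077,0.058],"spin":0.408},{"delta_pos":[0.381,-0.077,0.058],"spin":0.408},{"delta_pos":[0.381,-0.077,0.058],"spin":0.408},{"delta_pos":[0.381,-0.077,0.058],"spin":0.408},{"delta_pos":[0.381,-0.077,0.058],"spin":0.408},{"delta_pos":[0.381,-0.077,0.058],"spin":0.408},{"delta_pos":[0.381,-0.077,0.058],"spin":0.408},{"delta_pos":[0.381,-0.077,0.058],"spin":0.408}]' -1 20
python3 - <<'E'
from h import *
go(.507,-.402,.025)
r=robot.read_camera("wrist");cv2.imwrite("pics/w1.png",r["color"])
print(proj(r,[.507,-.402,.062]))
for m in robot.mark_of("wrist","vial_a_mid"): print(m["score"],toworld(r,m["location"]).round(4))
E
```

```text
t 0.9 tcp [ 0.1599 -0.5783  0.2187] yaw 15.5 open 0.0927 delta [ 0.3815 -0.0774  0.0586]
t: 1.9
tool_pos: [0.5074, -0.4014, 0.16]
orientation: [-3.134, 0.213, 0.002]
force: [-0.6, 0.0, -0.3]
opening: 0.0926
t 1.9 tcp [ 0.5074 -0.4014  0.16  ] yaw -7.8 open 0.0926 delta [-0.0002  0.0007  0.135 ]
[258.13184526 191.63569711]
0.73 [ 0.4888 -0.2464  0.0336]
0.67 [ 0.3413 -0.2847  0.0334]
```

View pics/w1.png

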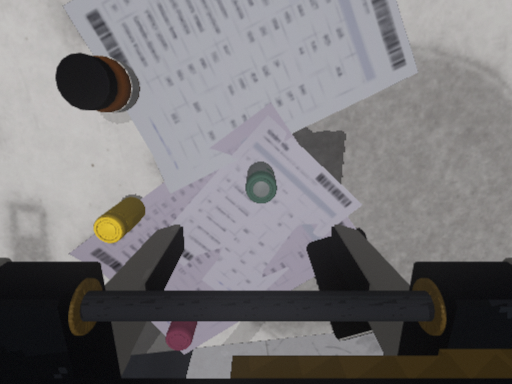

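The wrist picture shows the small green vial with its cap at about (261,188), the yellow decoy at left (110,230) and jar_b at (90,82).

```bash
python3 - <<'E'
from h import *
r=robot.read_camera("wrist")
print(pixz(r,261,188,.062),pixz(r,91,82,.064))
E
python3 -m pendant '[{"delta_pos":[0.001,-0.001,0.05],"spin":0},{"delta_pos":[0.001,-0.001,0.09],"spin":0},{"delta_pos":[0.001,-0.001,0.12],"spin":0},{"delta_pos":[0.001,-0.001,0.135],"spin":0},{"delta_pos":[0.001,-0.001,0.135],"spin":0}]' -0.3
python3 - <<'E'
from h import *
r=robot.read_camera("wrist");cv2.imwrite("pics/w2.png",r["color"])
E
```

```text
[ 0.50874394 -0.40690742  0.062     ] [ 0.62355004 -0.27492228  0.064     ]
t: 2.55
tool_pos: [0.5047, -0.4022, 0.0237]
orientation: [-3.132, 0.221, 0.005]
force: [-0.3, 1.0, 0.1]
opening: 0.0612
```

View pics/w2.png

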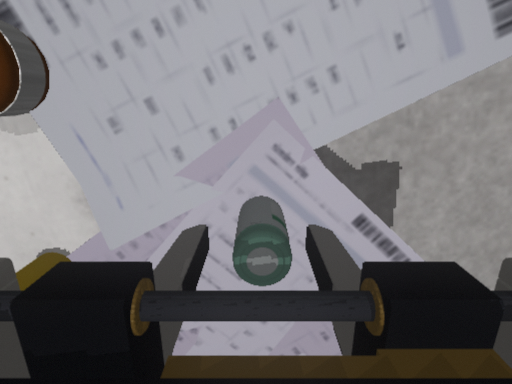

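The vial stands between the pads at (262,262), with the fingers on either side. Closing.

```bash

python3 -m pendant '[{"delta_pos":[0.002,0,0],"spin":0},{"delta_pos":[0.002,0,0],"spin":0},{"delta_pos":[0.002,0,0],"spin":0},{"delta_pos":[0.002,0,0],"spin":0},{"delta_pos":[0.002,0,0],"spin":0},{"delta_pos":[0.002,0,0],"spin":0}]' 1 15
python3 -m pendant '[{"delta_pos":[0,0,-0.03],"spin":0},{"delta_pos":[0,0,-0.07],"spin":0},{"delta_pos":[0,0,-0.12],"spin":0},{"delta_pos":[0,0,-0.12],"spin":0}]'
python3 -c "
from h import *
go(.4745,.0259,.14)"
```

```text
t: 3.2
tool_pos: [0.5086, -0.4039, 0.027]
orientation: [3.133, -0.221, 0.001]
force: [-0.4, 0.6, 5.4]
opening: 0.0301
t: 3.6
tool_pos: [0.5121, -0.4069, 0.1562]
orientation: [3.125, -0.22, 0.017]
force: [1.3, -0.6, 1.3]
opening: 0.0311
t 3.6 tcp [ 0.5121 -0.4069  0.1562] yaw -8.0 open 0.0311 delta [-0.098  -0.4234  0.0116]
```

```bash

python3 -m pendant '[{"delta_pos":[-0.098,-0.423,0.012],"spin":0},{"delta_pos":[-0.098,-0.423,0.012],"spin":0},{"delta_pos":[-0.098,-0.423,0.012],"spin":0},{"delta_pos":[-0.098,-0.423,0.012],"spin":0},{"delta_pos":[-0.098,-0.423,0.012],"spin":0},{"delta_pos":[-0.098,-0.423,0.012],"spin":0},{"delta_pos":[-0.098,-0.423,0.012],"spin":0},{"delta_pos":[-0.098,-0.423,0.012],"spin":0},{"delta_pos":[-0.098,-0.423,0.012],"spin":0},{"delta_pos":[-0.098,-0.423,0.012],"spin":0}]'
python3 - <<'E'
from h import *
go(.4745,.0259,.04)
r=robot.read_camera("wrist");im=r["color"].copy()
T=Ro.from_euler('z',-.1375).as_matrix();o=np.array([.5765,.0118,0])
for x in (-.132,.132):
  for y in (-.0415,.0415):
    p=proj(r,T@[x,y,.026]+o);cv2.circle(im,(int(p[0]),int(p[1])),3,(0,0,255),1)
for x in (-.103,-.051,.0135,.0905):
    p=proj(r,T@[x,0,.004]+o);cv2.circle(im,(int(p[0]),int(p[1])),3,(255,0,0),1)
cv2.imwrite("pics/w3.png",im)
E
```

```text
t: 4.6
tool_pos: [0.4737, 0.0291, 0.1392]
orientation: [3.126, -0.213, 0.016]
force: [-1.5, -0.1, -0.7]
opening: 0.0309
t 4.6 tcp [0.4737 0.0291 0.1392] yaw -7.8 open 0.0309 delta [0.0002 0.0023 0.0992]
```

View pics/w3.png

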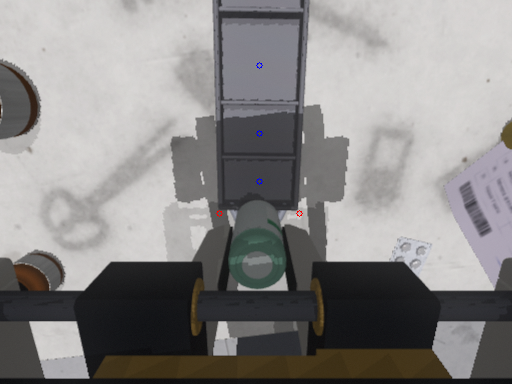

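```bash
python3 - <<'E'
from h import *
r=robot.read_camera("wrist");cv2.imwrite("pics/w4.png",r["color"][:230,170:360].repeat(3,0).repeat(3,1)[:600])
go(.4745,.0259,.04)
print(pixz(r,259,208,.026),pixz(r,259,156,.026),pixz(r,261,102,.026),pixz(r,262,10,.026))
T=Ro.from_euler('z',-.1375).as_matrix();o=np.array([.5765,.0118,0])
for x in (-.132,-.077,-.025,.052): print((T@[x,0,.026]+o).round(4),proj(r,T@[x,0,.026]+o))
for m in robot.mark_of("wrist","tray"):
    print(m["score"],toworld(r,m["location"]).round(4))
E
```

```text
t 4.7 tcp [0.4743 0.0259 0.1394] yaw -7.9 open 0.0305 delta [-0.0009 -0.0009  0.0994]
[0.45257092 0.02753883 0.026     ] [0.50630204 0.02027782 0.026     ] [0.55634287 0.01162994 0.026     ] [0.6312166  0.00079199 0.026     ]
[0.4457 0.0299 0.026 ] [257.64008745 214.4071556 ]
[0.5002 0.0224 0.026 ] [257.74309264 162.33001439]
[0.5517 0.0152 0.026 ] [257.85128341 107.6311601 ]
[0.628  0.0047 0.026 ] [258.03477548  14.86163815]
0.92 [0.5839 0.0098 0.0045]
0.16 [0.4782 0.0275 0.1462]
```

View pics/w4.png

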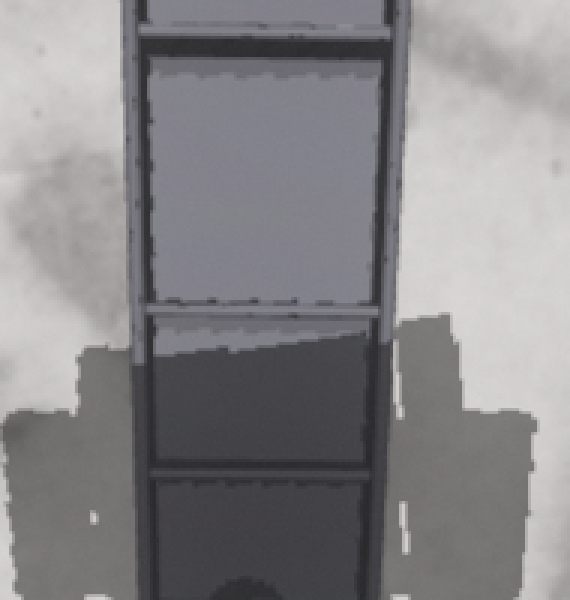

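```bash

python3 -m pendant '[{"delta_pos":[0.004,0,0.03],"spin":0},{"delta_pos":[0.004,0,0.06],"spin":0},{"delta_pos":[0.004,0,0.08],"spin":0},{"delta_pos":[0.004,0,0.08],"spin":0},{"delta_pos":[0.004,0,0.08],"spin":0}]'
python3 - <<'E'
from h import *
go(.4785,.0245,.03)
r=robot.read_camera("wrist");cv2.imwrite("pics/w5.png",r["color"])
r=robot.read_camera("side");cv2.imwrite("pics/s5.png",r["color"][130:280,150:350].repeat(4,0).repeat(4,1))
E
```

```text
t: 5.25
tool_pos: [0.4792, 0.0226, 0.0596]
orientation: [3.124, -0.222, 0.015]
force: [0.5, 0.0, 0.8]
opening: 0.0311
t 5.25 tcp [0.4792 0.0226 0.0596] yaw -8.1 open 0.0311 delta [-0.0013 -0.0021  0.0296]
```

View pics/w5.png

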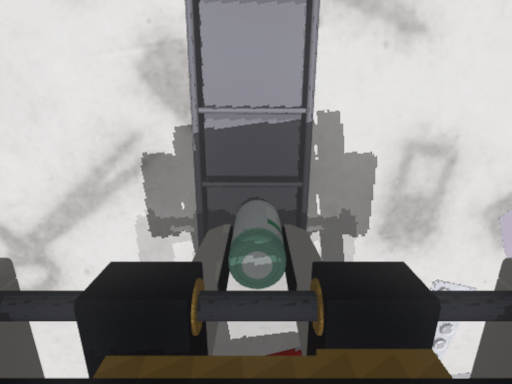

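View pics/s5.png

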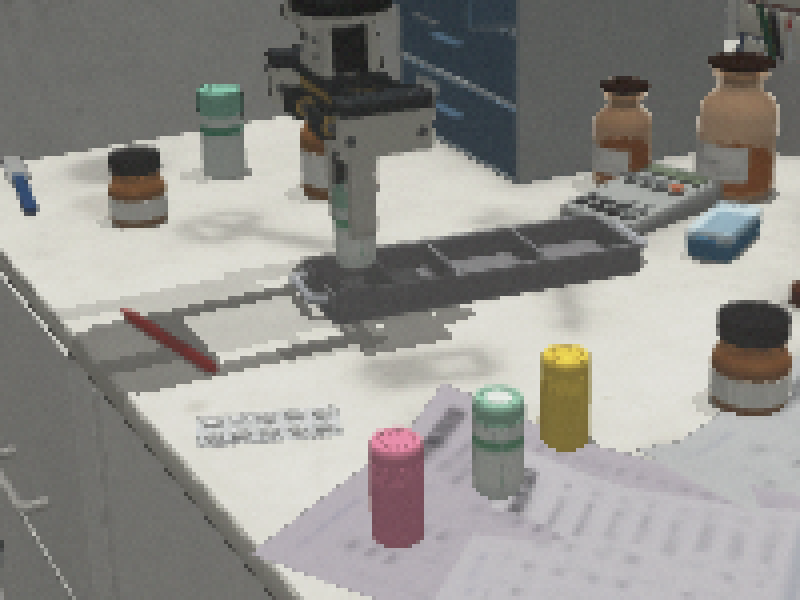

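```bash
python3 - <<'E'
from h import *
r=robot.read_camera("wrist")
for u,v in ((253,183),(251,110),(199,183),(305,183),(197,110),(311,110)): print("w",pixz(r,u,v,.026).round(4))
r=robot.read_camera("side")
T=Ro.from_euler('z',-.1375).as_matrix()
for o in ([.5765,.0118,0],[.5805,.010,0],[.583,.010,0]):
  print(o,[ ((proj(r,T@[x,y,.026]+o)-[150,130])*4).round(0).tolist() for x,y in ((.132,-.0415),(-.132,-.0415),(.132,.0415),(.052,.04),(-.077,.04))])
im=r["color"];cv2.imwrite("pics/s6.png",cv2.resize(im[175:215,215:320],None,fx=7.5,fy=7.5,interpolation=cv2.INTER_CUBIC))
E
```

```text
w [0.5067 0.0224 0.026 ]
w [0.5576 0.0164 0.026 ]
w [0.5123 0.0613 0.026 ]
w [ 0.5013 -0.0152  0.026 ]
w [0.5628 0.0527 0.026 ]
w [ 0.5519 -0.0241  0.026 ]
[0.5765, 0.0118, 0] [[635.0, 239.0], [327.0, 292.0], [586.0, 207.0], [503.0, 221.0], [359.0, 245.0]]
[0.5805, 0.01, 0] [[641.0, 238.0], [333.0, 292.0], [591.0, 207.0], [508.0, 221.0], [364.0, 245.0]]
[0.583, 0.01, 0] [[643.0, 238.0], [336.0, 291.0], [594.0, 206.0], [511.0, 221.0], [367.0, 244.0]]
```

View pics/s6.png

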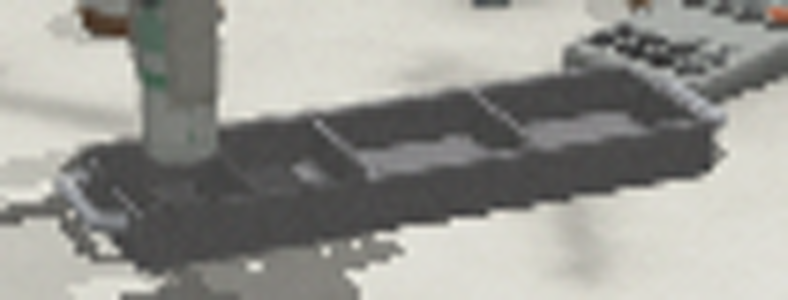

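```bash
python3 - <<'E'
from h import *
r=robot.read_camera("wrist");z=robot.read_state()["tool_pos"][2]
go(.4785,.0245,.03)
print(pixz(r,258,264,z+.035), pixz(r,257,203,z-.027))
T=Ro.from_euler('z',-.1375).as_matrix()
for o in ([.5805,.0115,0],[.5765,.0118,0]): print(o+T@[-.103,0,0])
E
```

```text
t 5.5 tcp [0.4803 0.0235 0.0609] yaw -8.0 open 0.0306 delta [-0.0024 -0.001   0.0309]
[0.48112484 0.02350749 0.09592462] [0.49373918 0.02171603 0.03392462]
[0.47847214 0.02561792 0.        ]
[0.47447214 0.02591792 0.        ]
```

```bash

python3 -m pendant '[{"delta_pos":[-0.001,-0.002,0.015],"spin":0},{"delta_pos":[-0.001,-0.002,0.025],"spin":0},{"delta_pos":[-0.001,-0.002,0.029],"spin":0},{"delta_pos":[-0.001,-0.002,0.029],"spin":0},{"delta_pos":[-0.001,-0.002,0.029],"spin":0}]'
python3 -m pendant '[{"delta_pos":[0,0,0],"spin":0},{"delta_pos":[0,0,0],"spin":0},{"delta_pos":[0,0,0],"spin":0},{"delta_pos":[0,0,0],"spin":0}]' -0.2
python3 -m pendant '[{"delta_pos":[0,0,-0.03],"spin":0},{"delta_pos":[0,0,-0.07],"spin":0},{"delta_pos":[0,0,-0.12],"spin":0},{"delta_pos":[0,0,-0.12],"spin":0},{"delta_pos":[0,0,-0.12],"spin":0}]'
python3 - <<'E'
from h import *
go(.42,-.275,.15)
r=robot.read_camera("wrist");cv2.imwrite("pics/w7.png",r["color"])
E
```

```text
t: 6.0
tool_pos: [0.4801, 0.0253, 0.0321]
orientation: [3.124, -0.219, 0.021]
force: [-1.0, -0.2, -0.9]
opening: 0.031
t: 6.4
tool_pos: [0.4802, 0.0253, 0.0323]
orientation: [3.124, -0.219, 0.021]
force: [-0.1, -0.5, 0.1]
opening: 0.0546
t: 6.9
tool_pos: [0.48, 0.0265, 0.154]
orientation: [3.124, -0.219, 0.027]
force: [-0.2, 1.4, -0.1]
opening: 0.0556
t 6.9 tcp [0.48   0.0265 0.154 ] yaw -8.0 open 0.0556 delta [-0.0174  0.3069  0.0063]
```

View pics/w7.png

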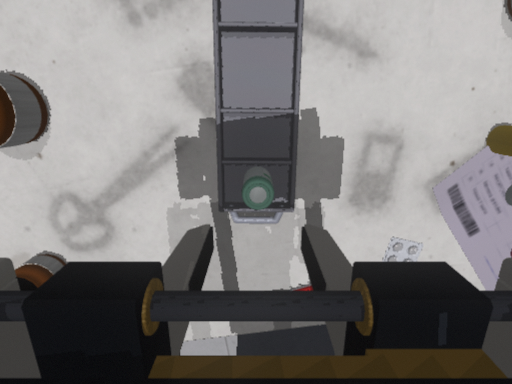

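The first vial stands in the near narrow pocket, cap at (258,192). On to the second.

```bash

python3 -m pendant '[{"delta_pos":[-0.017,0.306,0.006],"spin":0},{"delta_pos":[-0.017,0.306,0.006],"spin":0},{"delta_pos":[-0.017,0.306,0.006],"spin":0},{"delta_pos":[-0.017,0.306,0.006],"spin":0},{"delta_pos":[-0.017,0.306,0.006],"spin":0},{"delta_pos":[-0.017,0.306,0.006],"spin":0},{"delta_pos":[-0.017,0.306,0.006],"spin":0},{"delta_pos":[-0.017,0.306,0.006],"spin":0},{"delta_pos":[-0.017,0.306,0.006],"spin":0}]'
python3 - <<'E'
from h import *
r=robot.read_camera("wrist");cv2.imwrite("pics/w8.png",r["color"])
go(.42,-.275,.025)
hsv=cv2.cvtColor(r["color"],cv2.COLOR_BGR2HSV);g=((hsv[...,0]>65)&(hsv[...,0]<95)&(hsv[...,1]>60)).astype(np.uint8)
n,l,s,c=cv2.connectedComponentsWithStats(g)
for i in range(1,n):
    if s[i,4]>60: print(s[i],c[i],pixz(r,*c[i],.062).round(4))
E
```

```text
t: 7.85
tool_pos: [0.4187, -0.2727, 0.147]
orientation: [3.126, -0.219, 0.018]
force: [-0.1, -0.2, -0.5]
opening: 0.0561
t 7.9 tcp [ 0.4191 -0.2724  0.1474] yaw -8.0 open 0.056 delta [-0.0003  0.0016  0.1224]
[243 179  30  30 300] [257.57666667 192.50333333] [ 0.4225 -0.2739  0.062 ]
```

View pics/w8.png

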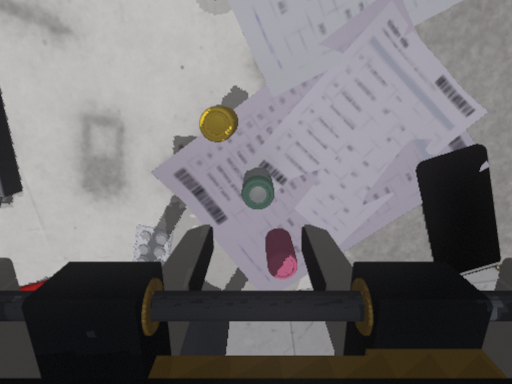

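```bash

python3 -m pendant '[{"delta_pos":[0.003,0.001,0.05],"spin":0},{"delta_pos":[0.003,0.001,0.09],"spin":0},{"delta_pos":[0.003,0.001,0.115],"spin":0},{"delta_pos":[0.003,0.001,0.122],"spin":0},{"delta_pos":[0.003,0.001,0.122],"spin":0}]'
python3 -m pendant '[{"delta_pos":[0,0,0],"spin":0},{"delta_pos":[0,0,0],"spin":0},{"delta_pos":[0,0,0],"spin":0},{"delta_pos":[0,0,0],"spin":0},{"delta_pos":[0,0,0],"spin":0}]' 1 15
python3 -m pendant '[{"delta_pos":[0,0,-0.03],"spin":0},{"delta_pos":[0,0,-0.07],"spin":0},{"delta_pos":[0,0,-0.12],"spin":0},{"delta_pos":[0,0,-0.12],"spin":0}]'
python3 - <<'E'
from h import *
T=Ro.from_euler('z',-.1375).as_matrix()
for x in (-.103,-.051,.0135,.0905): print((np.array([.582,.012,0])+T@[x,0,0]).round(4))
go(.5315,.019,.15)
E
```

```text
t: 8.4
tool_pos: [0.4231, -0.2731, 0.0246]
orientation: [3.128, -0.215, 0.016]
force: [-0.8, 0.7, 1.0]
opening: 0.0557
t: 8.9
tool_pos: [0.4239, -0.2737, 0.0258]
orientation: [3.127, -0.215, 0.019]
force: [-0.0, 0.3, 5.3]
opening: 0.031
t: 9.3
tool_pos: [0.4261, -0.2758, 0.1539]
orientation: [3.119, -0.215, 0.035]
force: [2.0, -1.1, -0.2]
opening: 0.0304
[0.48   0.0261 0.    ]
[0.5315 0.019  0.    ]
[0.5954 0.0101 0.    ]
[ 6.716e-01 -4.000e-04  0.000e+00]
t 9.3 tcp [ 0.4261 -0.2758  0.1539] yaw -7.9 open 0.0304 delta [ 0.064  -0.3064  0.0014]
```

```bash

python3 -m pendant '[{"delta_pos":[0.064,-0.306,0.001],"spin":0},{"delta_pos":[0.064,-0.306,0.001],"spin":0},{"delta_pos":[0.064,-0.306,0.001],"spin":0},{"delta_pos":[0.064,-0.306,0.001],"spin":0},{"delta_pos":[0.064,-0.306,0.001],"spin":0},{"delta_pos":[0.064,-0.306,0.001],"spin":0},{"delta_pos":[0.064,-0.306,0.001],"spin":0},{"delta_pos":[0.064,-0.306,0.001],"spin":0},{"delta_pos":[0.064,-0.306,0.001],"spin":0},{"delta_pos":[0.064,-0.306,0.001],"spin":0}]'
python3 -c "
from h import *
go(.5315,.019,.06)"
```

```text
t: 10.3
tool_pos: [0.531, 0.0169, 0.1502]
orientation: [3.119, -0.218, 0.034]
force: [0.1, 0.3, -1.3]
opening: 0.0307
t 10.3 tcp [0.531  0.0169 0.1502] yaw -8.0 open 0.0307 delta [-0.0019 -0.0034  0.0901]
```

```bash

python3 -m pendant '[{"delta_pos":[-0.002,-0.003,0.05],"spin":0},{"delta_pos":[-0.002,-0.003,0.08],"spin":0},{"delta_pos":[-0.002,-0.003,0.09],"spin":0},{"delta_pos":[-0.002,-0.003,0.09],"spin":0},{"delta_pos":[-0.002,-0.003,0.09],"spin":0}]'
python3 - <<'E'
from h import *
go(.5315,.019,.031)
r=robot.read_camera("wrist");cv2.imwrite("pics/w9.png",r["color"])
E
```

```text
t: 10.8
tool_pos: [0.5323, 0.0179, 0.0617]
orientation: [3.119, -0.219, 0.037]
force: [0.1, -0.3, 1.0]
opening: 0.0307
t 10.8 tcp [0.5323 0.0179 0.0617] yaw -8.0 open 0.0307 delta [-0.0017 -0.0014  0.0307]
```

View pics/w9.png

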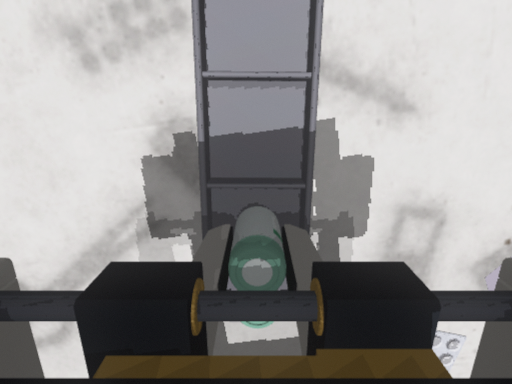

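The held vial's foot is at (257,207), below the separator at row 185. This matches the first placing, so I'll lower it.

```bash

python3 -m pendant '[{"delta_pos":[-0.001,-0.001,0.015],"spin":0},{"delta_pos":[-0.001,-0.001,0.025],"spin":0},{"delta_pos":[-0.001,-0.001,0.030],"spin":0},{"delta_pos":[-0.001,-0.001,0.030],"spin":0},{"delta_pos":[-0.001,-0.001,0.030],"spin":0}]'
python3 -m pendant '[{"delta_pos":[0,0,0],"spin":0},{"delta_pos":[0,0,0],"spin":0},{"delta_pos":[0,0,0],"spin":0},{"delta_pos":[0,0,0],"spin":0}]' -0.2
python3 -m pendant '[{"delta_pos":[0,0,-0.03],"spin":0},{"delta_pos":[0,0,-0.07],"spin":0},{"delta_pos":[0,0,-0.12],"spin":0},{"delta_pos":[0,0,-0.12],"spin":0},{"delta_pos":[0,0,-0.12],"spin":0}]'
python3 - <<'E'
from h import *
go(.622,-.268,.16)
r=robot.read_camera("wrist");cv2.imwrite("pics/w10.png",r["color"])
E
```

```text
t: 11.35
tool_pos: [0.5326, 0.0188, 0.032]
orientation: [3.119, -0.219, 0.038]
force: [-1.2, -0.4, 0.5]
opening: 0.0307
t: 11.75
tool_pos: [0.5327, 0.0188, 0.0323]
orientation: [3.119, -0.219, 0.039]
force: [0.7, 0.1, -0.2]
opening: 0.0545
t: 12.25
tool_pos: [0.5313, 0.0207, 0.1542]
orientation: [3.119, -0.218, 0.045]
force: [0.0, -0.4, -0.7]
opening: 0.0557
t 12.25 tcp [0.5313 0.0207 0.1542] yaw -8.0 open 0.0557 delta [0.1301 0.2733 0.0017]
```

View pics/w10.png

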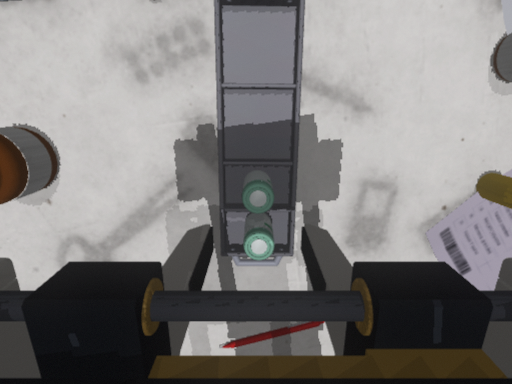

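Both vials are in the narrow pockets, caps at (258,197) and (259,245). Jar_b is next.

```bash

python3 -m pendant '[{"delta_pos":[0.13,0.273,-0.01],"spin":0},{"delta_pos":[0.13,0.273,-0.01],"spin":0},{"delta_pos":[0.13,0.273,-0.01],"spin":0},{"delta_pos":[0.13,0.273,-0.01],"spin":0},{"delta_pos":[0.13,0.273,-0.01],"spin":0},{"delta_pos":[0.13,0.273,-0.01],"spin":0},{"delta_pos":[0.13,0.273,-0.01],"spin":0},{"delta_pos":[0.13,0.273,-0.01],"spin":0},{"delta_pos":[0.13,0.273,-0.01],"spin":0},{"delta_pos":[0.13,0.273,-0.01],"spin":0}]' -1
python3 - <<'E'
from h import *
r=robot.read_camera("wrist");cv2.imwrite("pics/w11.png",r["color"])
b=(r["color"].max(2)<45).astype(np.uint8);b[240:]=0;b[:80]=0
n,l,s,c=cv2.connectedComponentsWithStats(b)
for i in range(1,n):
    if s[i,4]>300: print(s[i],c[i],pixz(r,*c[i],.064).round(4))
go(.622,-.268,.031)
E
```

```text
t: 13.3
tool_pos: [0.6199, -0.2657, 0.1686]
orientation: [3.12, -0.216, 0.038]
force: [-1.2, 0.2, 0.1]
opening: 0.0927
[  40  133   34  107 1416] [ 58.01836158 185.09392655] [ 0.6541 -0.0758  0.064 ]
[ 234  162   46   47 1691] [256.01478415 184.83382614] [ 0.6272 -0.2666  0.064 ]
t 13.35 tcp [ 0.6202 -0.2657  0.1691] yaw -7.9 open 0.0927 delta [-0.0015  0.0002  0.1381]
```

View pics/w11.png

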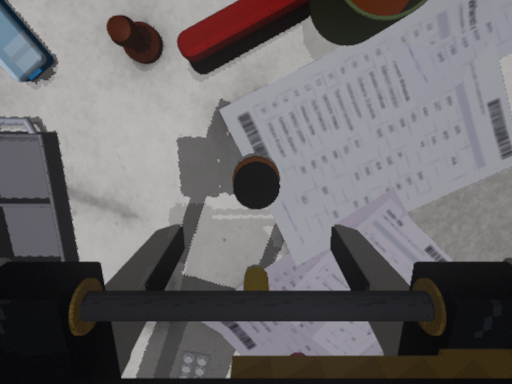

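The lid is at (256,185), about (0.627,-0.267).

```bash

python3 -m pendant '[{"delta_pos":[0.002,-0.002,0.05],"spin":0},{"delta_pos":[0.002,-0.002,0.09],"spin":0},{"delta_pos":[0.002,-0.002,0.12],"spin":0},{"delta_pos":[0.002,-0.002,0.138],"spin":0},{"delta_pos":[0.002,-0.002,0.138],"spin":0},{"delta_pos":[0.002,-0.002,0.138],"spin":0}]'
python3 -m pendant '[{"delta_pos":[0,0,0],"spin":0},{"delta_pos":[0,0,0],"spin":0},{"delta_pos":[0,0,0],"spin":0},{"delta_pos":[0,0,0],"spin":0},{"delta_pos":[0,0,0],"spin":0},{"delta_pos":[0,0,0],"spin":0},{"delta_pos":[0,0,0],"spin":0}]' 1 20
python3 -m pendant '[{"delta_pos":[0,0,-0.03],"spin":0},{"delta_pos":[0,0,-0.07],"spin":0},{"delta_pos":[0,0,-0.12],"spin":0},{"delta_pos":[0,0,-0.12],"spin":0},{"delta_pos":[0,0,-0.12],"spin":0},{"delta_pos":[0,0,-0.12],"spin":0}]'
python3 - <<'E'
from h import *
go(.6716,0,.15)
r=robot.read_camera("wrist");cv2.imwrite("pics/w12.png",r["color"])
E
```

```text
t: 13.95
tool_pos: [0.6265, -0.2662, 0.0325]
orientation: [3.119, -0.215, 0.041]
force: [0.8, -0.7, 0.5]
opening: 0.093
t: 14.65
tool_pos: [0.6264, -0.2663, 0.0326]
orientation: [3.119, -0.215, 0.041]
force: [0.1, 0.7, 0.8]
opening: 0.0495
t: 15.25
tool_pos: [0.6225, -0.2638, 0.1507]
orientation: [3.12, -0.215, 0.037]
force: [-0.1, 0.7, -0.8]
opening: 0.0491
t 15.25 tcp [ 0.6225 -0.2638  0.1507] yaw -7.9 open 0.0491 delta [ 0.0125 -0.268  -0.0024]
```

View pics/w12.png

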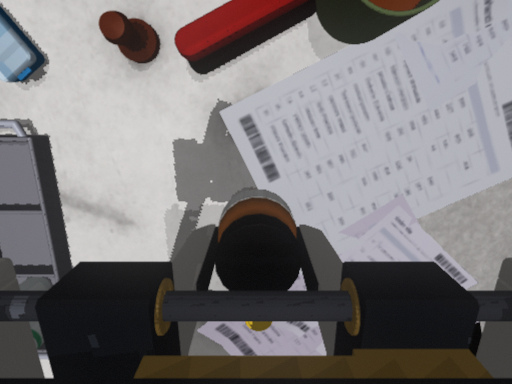

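The jar is held and lifted, lid at (258,265).

```bash

python3 -m pendant '[{"delta_pos":[0.012,-0.268,-0.003],"spin":0},{"delta_pos":[0.012,-0.268,-0.003],"spin":0},{"delta_pos":[0.012,-0.268,-0.003],"spin":0},{"delta_pos":[0.012,-0.268,-0.003],"spin":0},{"delta_pos":[0.012,-0.268,-0.003],"spin":0},{"delta_pos":[0.012,-0.268,-0.003],"spin":0},{"delta_pos":[0.012,-0.268,-0.003],"spin":0},{"delta_pos":[0.012,-0.268,-0.003],"spin":0},{"delta_pos":[0.012,-0.268,-0.003],"spin":0},{"delta_pos":[0.012,-0.268,-0.003],"spin":0}]'
python3 -c "
from h import *
go(.6716,0,.068)"
```

```text
t: 16.3
tool_pos: [0.6705, -0.0016, 0.1496]
orientation: [3.12, -0.218, 0.035]
force: [-0.3, 0.5, -1.3]
opening: 0.049
t 16.3 tcp [ 0.6705 -0.0016  0.1496] yaw -8.0 open 0.049 delta [-0.001  -0.0028  0.0816]
```

```bash

python3 -m pendant '[{"delta_pos":[-0.001,-0.003,0.05],"spin":0},{"delta_pos":[-0.001,-0.003,0.075],"spin":0},{"delta_pos":[-0.001,-0.003,0.082],"spin":0},{"delta_pos":[-0.001,-0.003,0.082],"spin":0},{"delta_pos":[-0.001,-0.003,0.082],"spin":0}]'
python3 - <<'E'
from h import *
go(.6716,0,.038)
r=robot.read_camera("wrist");cv2.imwrite("pics/w13.png",r["color"])
print(pixz(r,258,190,.026),proj(r,[.6716,0,.026]))
r=robot.read_camera("side");cv2.imwrite("pics/s13.png",cv2.resize(r["color"][140:240,200:350],None,fx=5,fy=5,interpolation=cv2.INTER_CUBIC))
E
```

```text
t: 16.8
tool_pos: [0.6729, -0.0004, 0.0696]
orientation: [3.12, -0.219, 0.039]
force: [0.9, 0.6, -0.6]
opening: 0.0495
t 16.8 tcp [ 6.729e-01 -4.000e-04  6.960e-02] yaw -8.0 open 0.0495 delta [-0.0021 -0.0006  0.0316]
[ 0.69135705 -0.00386107  0.026     ] [256.62218933 214.70685842]
```

View pics/w13.png

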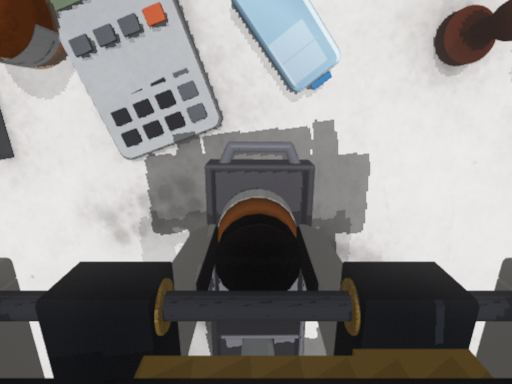

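View pics/s13.png

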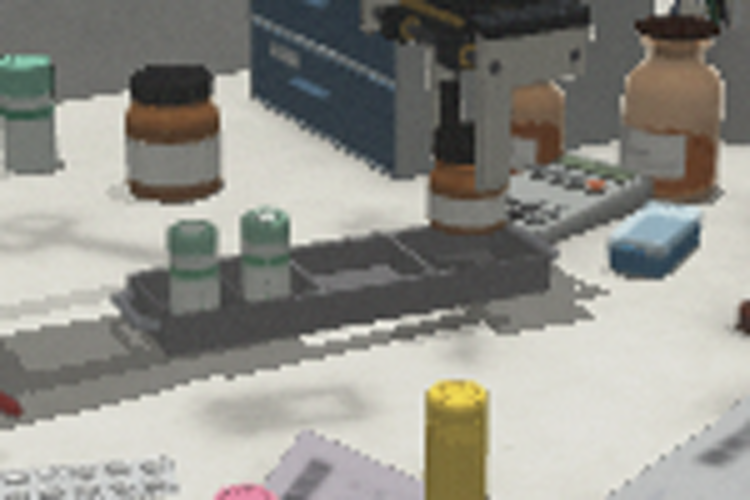

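```bash
python3 - <<'E'
from h import *
r=robot.read_camera("wrist");s=robot.read_state()["tool_pos"]
print(s,pixz(r,260,160,.026),pixz(r,260,167,.026),"jar front edge",pixz(r,258,191,s[2]-.032+.0))
E
```

```text
[6.73255671e-01 2.84012204e-05 7.01235202e-02] [ 0.71455288 -0.00825006  0.026     ] [ 0.70929463 -0.00752523  0.026     ] jar front edge [ 0.69427951 -0.00371719  0.03812352]
```

```bash

python3 -m pendant '[{"delta_pos":[0,0,0.015],"spin":0},{"delta_pos":[0,0,0.025],"spin":0},{"delta_pos":[0,0,0.031],"spin":0},{"delta_pos":[0,0,0.032],"spin":0},{"delta_pos":[0,0,0.032],"spin":0}]'
python3 -m pendant '[{"delta_pos":[0,0,0],"spin":0},{"delta_pos":[0,0,0],"spin":0},{"delta_pos":[0,0,0],"spin":0},{"delta_pos":[0,0,0],"spin":0},{"delta_pos":[0,0,0],"spin":0}]' -0.6
python3 -m pendant '[{"delta_pos":[0,0,-0.03],"spin":0},{"delta_pos":[0,0,-0.07],"spin":0},{"delta_pos":[0,0,-0.12],"spin":0},{"delta_pos":[0,0,-0.12],"spin":0},{"delta_pos":[0,0,-0.12],"spin":0}]'
python3 - <<'E'
from h import *
go(.40,.297,.16)
r=robot.read_camera("wrist");cv2.imwrite("pics/w14.png",r["color"])
E
```

```text
t: 17.45
tool_pos: [0.6736, -0.0005, 0.0374]
orientation: [3.12, -0.218, 0.039]
force: [-0.5, -0.3, -0.2]
opening: 0.0494
t: 17.95
tool_pos: [0.6737, -0.0004, 0.0376]
orientation: [3.12, -0.218, 0.039]
force: [-0.0, 0.3, -0.5]
opening: 0.0742
t: 18.45
tool_pos: [0.6724, 0.0014, 0.1604]
orientation: [3.12, -0.218, 0.047]
force: [0.2, -0.7, -0.7]
opening: 0.0744
t 18.45 tcp [0.6724 0.0014 0.1604] yaw -8.0 open 0.0744 delta [-0.3108 -0.2547 -0.0122]
```

View pics/w14.png

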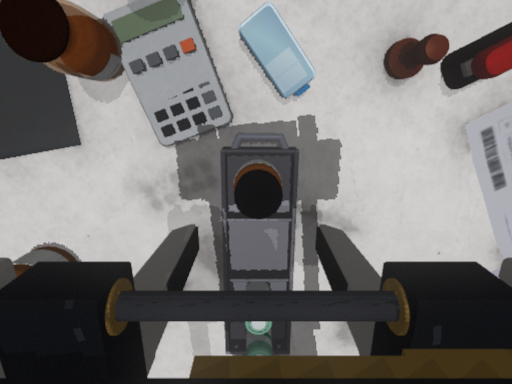

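Jar_b stands in the far wide pocket, lid at (258,190). On to jar_a.

```bash

python3 -m pendant '[{"delta_pos":[-0.31,-0.255,-0.015],"spin":0},{"delta_pos":[-0.31,-0.255,-0.015],"spin":0},{"delta_pos":[-0.31,-0.255,-0.015],"spin":0},{"delta_pos":[-0.31,-0.255,-0.015],"spin":0},{"delta_pos":[-0.31,-0.255,-0.015],"spin":0},{"delta_pos":[-0.31,-0.255,-0.015],"spin":0},{"delta_pos":[-0.31,-0.255,-0.015],"spin":0},{"delta_pos":[-0.31,-0.255,-0.015],"spin":0},{"delta_pos":[-0.31,-0.255,-0.015],"spin":0},{"delta_pos":[-0.31,-0.255,-0.015],"spin":0}]' -1
python3 -m pendant '[{"delta_pos":[0,0,0],"spin":0},{"delta_pos":[0,0,0],"spin":0}]'
python3 - <<'E'
from h import *
r=robot.read_camera("wrist");cv2.imwrite("pics/w15.png",r["color"])
b=(r["color"].max(2)<45).astype(np.uint8);b[240:]=0
n,l,s,c=cv2.connectedComponentsWithStats(b)
for i in range(1,n):
    if s[i,4]>300: print(s[i],c[i],pixz(r,*c[i],.064).round(4))
go(.40,.297,.031)
E
```

```text
t: 19.5
tool_pos: [0.3977, 0.2975, 0.1597]
orientation: [3.118, -0.213, 0.037]
force: [0.5, 0.4, 0.1]
opening: 0.0929
t: 19.7
tool_pos: [0.3981, 0.2962, 0.1587]
orientation: [3.117, -0.216, 0.035]
force: [0.1, -0.2, 0.5]
opening: 0.0928
[ 230  167   48   49 1812] [253.02538631 190.96192053] [0.4022 0.2983 0.064 ]
t 19.75 tcp [0.3983 0.2962 0.159 ] yaw -7.9 open 0.0926 delta [-0.0015 -0.003   0.128 ]
```

View pics/w15.png

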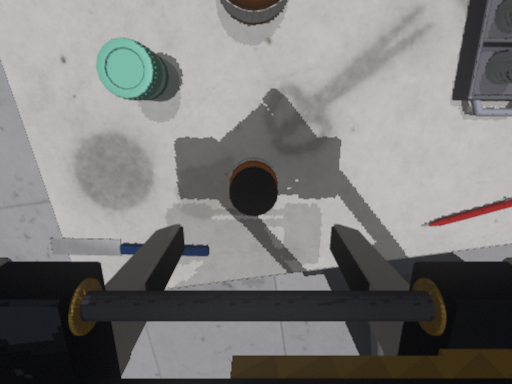

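The lid is at (253,191), about (0.402,0.298). The large vial (130,70) and the pen (165,248) are clear of the fingers.

```bash

python3 -m pendant '[{"delta_pos":[0,-0.004,0.05],"spin":0},{"delta_pos":[0,-0.004,0.09],"spin":0},{"delta_pos":[0,-0.004,0.118],"spin":0},{"delta_pos":[0,-0.004,0.127],"spin":0},{"delta_pos":[0,-0.004,0.127],"spin":0},{"delta_pos":[0,-0.004,0.127],"spin":0}]'
python3 -m pendant '[{"delta_pos":[0,0,0],"spin":0},{"delta_pos":[0,0,0],"spin":0},{"delta_pos":[0,0,0],"spin":0},{"delta_pos":[0,0,0],"spin":0},{"delta_pos":[0,0,0],"spin":0},{"delta_pos":[0,0,0],"spin":0},{"delta_pos":[0,0,0],"spin":0}]' 1 20
python3 -m pendant '[{"delta_pos":[0,0,-0.03],"spin":0},{"delta_pos":[0,0,-0.07],"spin":0},{"delta_pos":[0,0,-0.13],"spin":0},{"delta_pos":[0,0,-0.13],"spin":0},{"delta_pos":[0,0,-0.13],"spin":0},{"delta_pos":[0,0,-0.13],"spin":0}]'
python3 - <<'E'
from h import *
go(.596,.0105,.16)
E
```

```text
t: 20.35
tool_pos: [0.403, 0.2981, 0.0336]
orientation: [3.118, -0.218, 0.038]
force: [0.9, 0.3, 0.2]
opening: 0.0924
t: 21.05
tool_pos: [0.4029, 0.2981, 0.0335]
orientation: [3.118, -0.218, 0.038]
force: [-1.3, -0.0, 0.8]
opening: 0.049
t: 21.65
tool_pos: [0.3993, 0.3, 0.1619]
orientation: [3.117, -0.218, 0.036]
force: [0.4, 0.1, -1.2]
opening: 0.0484
t 21.65 tcp [0.3993 0.3    0.1619] yaw -8.0 open 0.0484 delta [0.2349 0.2592 0.0115]
```

```bash

python3 -m pendant '[{"delta_pos":[0.235,0.259,0.012],"spin":0},{"delta_pos":[0.235,0.259,0.012],"spin":0},{"delta_pos":[0.235,0.259,0.012],"spin":0},{"delta_pos":[0.235,0.259,0.012],"spin":0},{"delta_pos":[0.235,0.259,0.012],"spin":0},{"delta_pos":[0.235,0.259,0.012],"spin":0},{"delta_pos":[0.235,0.259,0.012],"spin":0},{"delta_pos":[0.235,0.259,0.012],"spin":0},{"delta_pos":[0.235,0.259,0.012],"spin":0},{"delta_pos":[0.235,0.259,0.012],"spin":0}]'
python3 -m pendant '[{"delta_pos":[0,0,0],"spin":0}]'
python3 -c "
from h import *
go(.597,.0105,.07)"
```

```text
t: 22.65
tool_pos: [0.5945, 0.0114, 0.1572]
orientation: [3.117, -0.217, 0.03]
force: [-0.8, 0.1, -1.1]
opening: 0.0488
t: 22.75
tool_pos: [0.5938, 0.0126, 0.1565]
orientation: [3.118, -0.215, 0.028]
force: [0.1, 0.4, -0.8]
opening: 0.0489
t 22.75 tcp [0.5938 0.0126 0.1565] yaw -7.9 open 0.0489 delta [0.0019 0.0003 0.0866]
```

```bash

python3 -m pendant '[{"delta_pos":[0.002,0,0.05],"spin":0},{"delta_pos":[0.002,0,0.075],"spin":0},{"delta_pos":[0.002,0,0.086],"spin":0},{"delta_pos":[0.002,0,0.086],"spin":0},{"delta_pos":[0.002,0,0.086],"spin":0}]'
python3 - <<'E'
from h import *
go(.597,.0105,.038)
r=robot.read_camera("wrist");cv2.imwrite("pics/w16.png",r["color"])
r=robot.read_camera("side");cv2.imwrite("pics/s16.png",cv2.resize(r["color"][140:240,200:350],None,fx=5,fy=5,interpolation=cv2.INTER_CUBIC))
E
```

```text
t: 23.25
tool_pos: [0.598, 0.0114, 0.0721]
orientation: [3.118, -0.214, 0.031]
force: [-0.5, -0.7, -0.3]
opening: 0.0489
t 23.25 tcp [0.598  0.0114 0.0721] yaw -7.8 open 0.0489 delta [-0.0016  0.0005  0.0341]
```

View pics/w16.png

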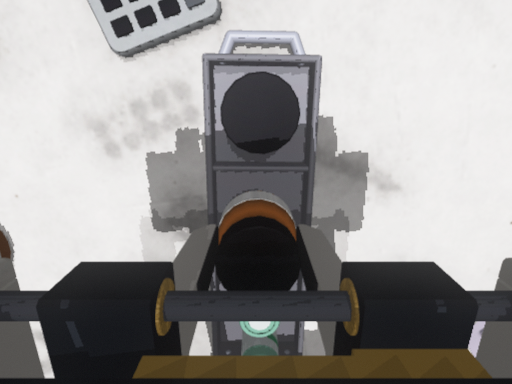

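View pics/s16.png

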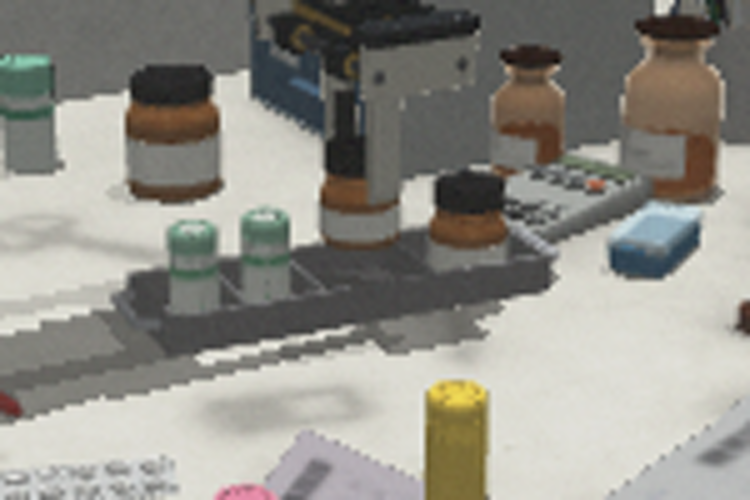

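The held jar is in the same position relative to its far wall (row 167, foot at row 192) as the first jar was. Lowering.

```bash

python3 -m pendant '[{"delta_pos":[-0.001,0,0.015],"spin":0},{"delta_pos":[-0.001,0,0.025],"spin":0},{"delta_pos":[-0.001,0,0.032],"spin":0},{"delta_pos":[-0.001,0,0.034],"spin":0},{"delta_pos":[-0.001,0,0.034],"spin":0}]'
python3 -m pendant '[{"delta_pos":[0,0,0],"spin":0},{"delta_pos":[0,0,0],"spin":0},{"delta_pos":[0,0,0],"spin":0},{"delta_pos":[0,0,0],"spin":0},{"delta_pos":[0,0,0],"spin":0}]' -0.6
python3 -m pendant '[{"delta_pos":[0,0,-0.03],"spin":0},{"delta_pos":[0,0,-0.07],"spin":0},{"delta_pos":[0,0,-0.12],"spin":0},{"delta_pos":[0,0,-0.15],"spin":0},{"delta_pos":[0,0,-0.15],"spin":0}]'
python3 -m pendant '[{"delta_pos":[-0.14,0,-0.03],"spin":0},{"delta_pos":[-0.14,0,-0.03],"spin":0},{"delta_pos":[-0.14,0,-0.03],"spin":0},{"delta_pos":[-0.14,0,-0.03],"spin":0},{"delta_pos":[-0.14,0,-0.03],"spin":0},{"delta_pos":[-0.14,0,-0.03],"spin":0}]'
python3 - <<'E'
from h import *
go(0.5,0,.2)
r=robot.read_camera("wrist");cv2.imwrite("pics/w17.png",r["color"])
for l in ("vial_a_mid","jar_a_mid","tray"):
  for m in robot.mark_of("wrist",l): print(l,round(m["score"],2),(Ro.from_euler('z',.1375).as_matrix()@(toworld(r,m["location"])-[.583,.012,0])).round(4))
r=robot.read_camera("side");cv2.imwrite("pics/s17.png",cv2.resize(r["color"][130:250,190:350],None,fx=5,fy=5,interpolation=cv2.INTER_CUBIC))
for c in ("side","top"):
  r=robot.read_camera(c)
  for l in ("large_vial_mid","large_jar_mid"):
    for m in robot.mark_of(c,l): print(c,l,round(m["score"],2),toworld(r,m["location"]).round(3))
E
```

```text
t: 23.85
tool_pos: [0.5981, 0.0106, 0.0383]
orientation: [3.118, -0.214, 0.032]
force: [0.7, -0.1, -1.0]
opening: 0.0489
t: 24.35
tool_pos: [0.5982, 0.0106, 0.0386]
orientation: [3.118, -0.214, 0.033]
force: [-0.6, 0.2, 0.9]
opening: 0.0741
t: 24.85
tool_pos: [0.5988, 0.0131, 0.1956]
orientation: [3.118, -0.214, 0.049]
force: [0.3, -0.6, 0.6]
opening: 0.0743
t: 25.45
tool_pos: [0.4598, 0.0326, 0.2205]
orientation: [3.118, -0.215, 0.049]
force: [0.6, -0.0, -0.6]
opening: 0.0744
t 25.45 tcp [0.4598 0.0326 0.2205] yaw -7.9 open 0.0744 delta [0.0436 0.0265 0.0224]
vial_a_mid 0.92 [-0.0576 -0.2681  0.0312]
vial_a_mid 0.87 [-0.0553  0.0008  0.037 ]
vial_a_mid 0.82 [-0.2013 -0.3268  0.0332]
jar_a_mid 0.71 [0.0156 0.0006 0.0364]
tray 0.81 [ 0.     -0.0012  0.0021]
side large_vial_mid 0.73 [0.522 0.38  0.043]
side large_jar_mid 0.8 [0.594 0.268 0.045]
top large_vial_mid 0.7 [0.516 0.382 0.042]
top large_jar_mid 0.97 [0.591 0.271 0.046]
```

View pics/w17.png

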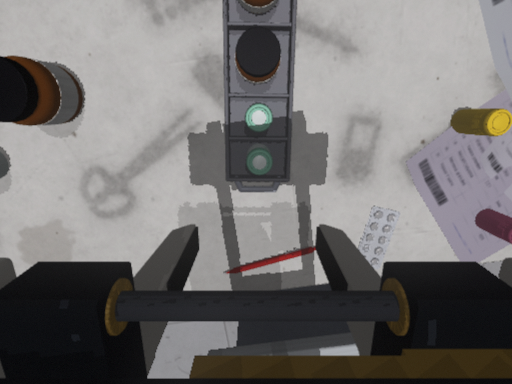

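View pics/s17.png

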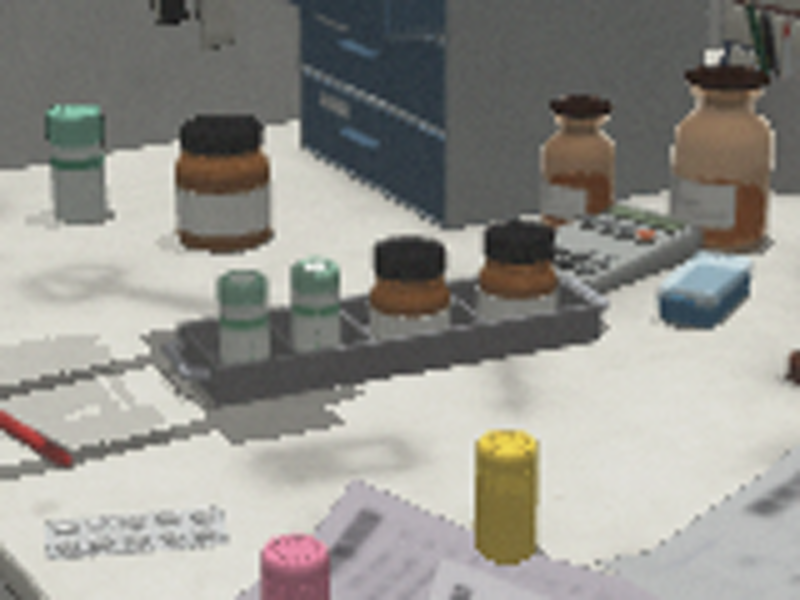

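All four look upright in their pockets. One more numeric check before handing in, with caps and tray both measured in the same top picture.

```bash
python3 - <<'E'
from h import *
r=robot.read_camera("top");im=r["color"]
cv2.imwrite("pics/t18.png",cv2.resize(im[100:205,200:305],None,fx=5.6,fy=5.6,interpolation=cv2.INTER_CUBIC))
Ti=Ro.from_euler('z',.1375).as_matrix()
for l in ("vial_a_mid","jar_a_mid","tray"):
  for m in robot.mark_of("top",l):
    p=Ti@(toworld(r,m["location"])-[.5765,.0118,0])
    if abs(p[1])<.05: print(l,round(m["score"],2),p.round(4))
r=robot.read_camera("side")
for l in ("vial_a_mid","jar_a_mid","tray"):
  for m in robot.mark_of("side",l):
    p=Ti@(toworld(r,m["location"])-[.582,.012,0])
    if abs(p[1])<.05: print("side",l,round(m["score"],2),p.round(4))
E
```

```text
jar_a_mid 0.45 [0.017  0.0041 0.0359]
tray 0.73 [-0.0002 -0.0032  0.0006]
side vial_a_mid 0.6 [-0.0525 -0.002   0.031 ]
side jar_a_mid 0.56 [ 0.0168 -0.001   0.0345]
side tray 0.81 [-0.0016 -0.0031  0.0009]
```

View pics/t18.png

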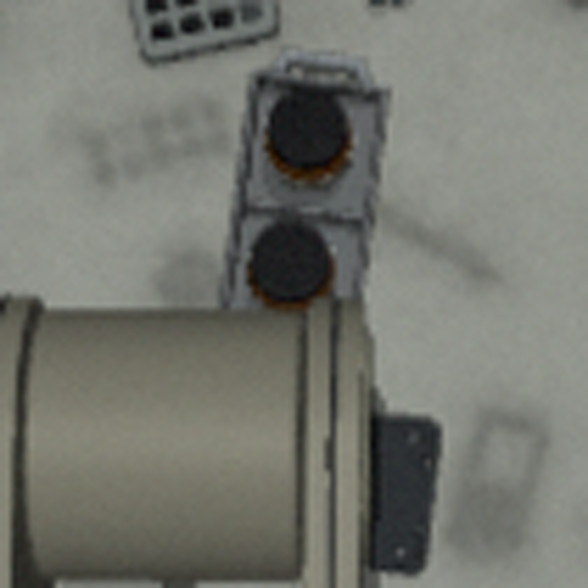

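```bash
python3 -c "
from plant import robot
print(robot.close_job())"
```

```text
the job is handed in; nothing more can be done
None
```

I packed all four items and handed the job in at about 26 s of the 109 s allowed. The two small green-capped vials are in the narrow pockets and the two small amber jars are in the wide ones. The larger vial, the larger jar and the pink and yellow decoys were left alone.

**Pockets:** The last wrist and side pictures show all four items upright in their pockets. The network read one jar at tray x = +16 to +17 mm (pocket centre +13.5) and one vial at -52 to -55 mm (pocket centre -51), both about 3 to 4 mm off at most. It reported no position for the far jar or the near vial. I judged those two by eye only, although the pocket walls hold them within about 10.5 mm and 8.5 mm of centre.

**Larger vial and jar:** Their detected positions are within about 8 mm of the first readings, which is the spread between the cameras. The gripper was open and clear of everything.

**Disagreement:** The cameras differed by 3 to 7 mm on where the tray sits along its length: the top camera gave x ≈ 0.577 m and the wrist camera ≈ 0.583 m. I used the wrist camera because it agreed with the fingertip position. In the final top picture the arm hid the vials, so that view confirmed only the jars.

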